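Set the slicing gauge's sliding leg to the mark and close its cam lever

ROBOT

A 7-joint arm with a two-finger parallel gripper is mounted at the origin on a cart in front of the work surface, level with it; the furniture and walls round the work are solid. World frame = base frame: x ahead of the robot, y to its left, z up, the work surface at z = 0. Lengths are in m, angles in rad, forces in N, time in s.
With the tool pointing down it reaches from about 0.4 to 0.85 m from the base axis. Payload 4.4 kg.
Tool frame: the origin (TCP) lies at the very end of the fingers, on their centre line; the grasp point (between the pads) lies 19 mm behind it; z points along the fingers, y is the line along which they close (so a half turn about z gives the same grasp; the last joint's range is limited). The gripper opens to 94 mm and grips with 3 to 60 N. Pads are 16 mm wide; open, the fingers measure 119 mm over their backs; the gripper's body (75 mm by 177 mm) begins 78 mm behind the grasp point.
Start: joints at [1.057, 0.628, 0.038, 1.517, -0.027, 0.996, -0.02], TCP at [0.281, -0.586, 0.205] pointing down, gripper open.
Joint ranges: [-3.06, 3.06], [-0.37, 2.12], [-1.25, 1.32], [0.18, 2.47], [-1.1, 4.24], [0.23, 1.98], [-2.94, 2.94]. Speed limits (rad/s): [2.57, 2.57, 3.14, 3.14, 3.14, 3.14, 3.14].

INTERFACE

Orientations are given as [roll, pitch, yaw] about the fixed x, y, z axes, in that order (R = Rz(yaw) Ry(pitch) Rx(roll)).
In Python, from rig import arm, capture, workorder gives the robot as it stands. The module is installed in compiled form; this text tells all that it offers.
- The arm moves only by the tool send_rows, never from a script. Its argument "targets" is a list of rows, each a list of 3 entries, a list of its own where there are three numbers: the shift along the tool's x, y, z in cm, then the turn, a rotation vector about the tool's x, y, z in degrees, then the finger opening in cm, from 0 to 9.4. A call has exactly 8 rows; each row shifts and turns the commanded pose from where the row before left it, along the tool's axes as they then stand; what a row does not reach is not made up. A row lasts 1/12 s, in which the tool goes at most 41.7 mm and 7.16 degrees, less where a joint would pass 70% of its speed; a pose out of reach is approached as far as the arm can. A call with a gripper value outside its range is refused whole. The fingers move at their own pace and stop on an object; "squeeze" is the grip in N (left out, the last holds). Time passes only in rows, so rows that do not move let the fingers close, or fill a call up. It gives the time, the measured TCP pose, the force, the opening and the grip force at its end, in the units of the state.
- arm.get_state(): the state, without advancing time (a new reading comes with each control period).
- capture(name): name is "side" or "top"; returns a dict with "frame" (384x512x3 uint8, blue, green, red), "fx", "fy", "cx", "cy" (pixels), "k1" (the pictures are not rectified: a ray, as slopes to the right and down, at radius r is drawn at 1 + k1 r^2 times it, then the intrinsics apply), "rvec" (rotation vector, rad) and "tvec" (3), from world to camera coordinates, as OpenCV has them. Camera axes: x right, y down, z forward; pixel columns grow to the right and rows downward; lengths in m; the calibration is good to about 2 mm. A picture is of the moment at which its call begins. There is no depth.
- workorder.sign_off(): hands the job in; it is judged then, once.
The state is a dict: "time": time; "joint_pos": joint angles; "joint_vel": joint speeds; "joint_torque": joint torques, N m; "position": TCP position; "ee_rot": TCP orientation; "ft_force": force on the tool from outside, world axes, zero at the start; "moment": the same for the moment, N m; "gripper_width": finger opening in m; "grip_force": force on a finger pad.
Only numpy, scipy, OpenCV 4.12 (cv2) and the standard library are available. Lean on these libraries where they do the work, as an engineer would, in place of code of your own. Each camera call takes 0.05 s, during which the arm holds its last target. There are 200 camera calls.

TASK

Take the cheese gauge's lever knob and draw the sprung sliding leg along its rail, lever still open, until the leg's pointer stands at the tip of the mark rider. Holding the leg there, slide the cam lever fully closed without letting the leg slip from the mark, and finish still gripping the knob with the leg at the mark; do not let go. Leave the cheese, the beaker and the pepper mill alone.

Things in the scene. Friction and masses are not known exactly. Their poses are not given: they have to be found in the camera images.
- gauge: Slicing gauge fixed on the worktop: pale wooden board 320 x 150 mm, top 18 mm above the worktop, on four rubber feet. Origin: centre of its underside, on the worktop. Its x axis runs along the rail, in the direction in which the leg is drawn out, away from the upright aluminium end plate at its -x end; its z is up; its +y side is the front edge with the scale. An aluminium rail (16 mm wide, 14 mm high) runs along x at y = 35 mm.
- sliding_leg (a joint): Travel of the sliding leg (black saddle 52 mm along x, 30 mm across, with an upright aluminium stop plate) along the gauge's +x, in m: 0 home at the end-plate end, where it starts, 0.19 at most. A spring pulls it home with 2 N at 0 to 4 N at 0.19, so with the lever open it runs back when let go; friction 0.4 N. The closed cam, pressed firmly home, clamps it to the rail; it is to be held all the same.
- cam_lever (a joint): Travel of the cam lever across the leg, in m: 0 open; fully closed at 0.0168 to 0.0175, where its black shoe is hard against the rail. It closes along the gauge's -y (from the front edge towards the board's middle) and stays where it is left; it takes about 5 N to slide, until it stops hard. It starts between 0 and 0.004. It rides on the leg, so the leg goes along with it in x.
- lever_knob: Upright grey knob with ribs on top of the cam lever, the part to grip: 16 mm (along the gauge's x) x 26 mm (along y) x 36 mm high. Origin: centre of its underside, 60 mm above the worktop; the top is at 96 mm. Axes as the gauge's. Below it lie the lever's flat steel slide, its top 60 mm above the worktop, and the saddle. Nothing stands beside it; it may be gripped across x or across y.
- leg_pointer (a point): Tip of the thin steel pointer at the foot of the saddle's front side, 22 mm above the worktop, 20.5 mm further along the gauge's +x than the knob's centre. It moves only with the leg.
- mark: Mark rider: small dark steel clip (12 mm along x, 16 mm deep, 5 mm thick, a round steel screw head on top) over the board's front edge, its pointed tip towards the rail. Origin: 19 mm above the worktop, in the middle of the clip's width at its tip. Axes as the gauge's. It stands fixed at a different place along the scale each time; the leg is at the mark when its pointer has the same x along the gauge as this origin. Shifting the leg by d moves the pointer by d.
- cheese: Block of hard cheese 63 x 168 x 49 mm on the worktop, to be left alone. Origin: centre of its underside.
- beaker: White and blue beaker, 74 mm across, 66 mm high, to be left alone. Origin: centre of its underside.
- pepper_mill: Dark wooden pepper mill, 58 mm across, 200 mm high, to be left alone. Origin: centre of its underside.

How it is judged:
By the outcome, as a careful person would: the job done as asked, in the order asked, and still so for the second after the job is handed in, while the arm keeps its last pose, push and grip.
It also fails if it takes over 35 s, if anything falls off the work surface, if the arm or the gripper's body presses on something with over 40 N, if the wrist force passes 120 N, or if a joint passes its speed limit or range.

## Working session

There is one attempt and no reset: what is moved stays moved. The work goes in short steps, Python scripts to look and compute and a tool call to move; the robot and the scene stay as the last step left them, time stands still between calls to the robot, and variables do not carry over. Pictures are saved under pics/ and viewed, at most 10 in all, crops included, and the job is handed in when it is done.

Besides the shell and the picture viewer there is one more tool, called after "Call:" as name([rows], argument=value, ...), one row to a line, values as JSON. send_rows: Moves the arm, as the interface text tells. Its arguments: {"type":"object","properties":{"targets":{"type":"array"},"squeeze":{"type":"number"}},"required":["targets"]}

```bash
mkdir -p pics; cat > h.py <<'E'
import numpy as np, cv2
from rig import arm, capture, workorder
def cam(n):
    c=capture(n); c['R']=cv2.Rodrigues(np.array(c['rvec'],float))[0]; c['t']=np.array(c['tvec'],float).ravel(); return c
def ray(c,u,v):
    xd=np.array([(u-c['cx'])/c['fx'],(v-c['cy'])/c['fy']]); x=xd.copy()
    for _ in range(30): x=xd/(1+c['k1']*(x@x))
    return -c['R'].T@c['t'], c['R'].T@np.array([x[0],x[1],1])
def onz(c,u,v,z):
    o,d=ray(c,u,v); return o+d*(z-o[2])/d[2]
def proj(c,p):
    q=c['R']@np.array(p,float)+c['t']; x=q[:2]/q[2]; x=x*(1+c['k1']*(x@x)); return np.array([c['fx']*x[0]+c['cx'],c['fy']*x[1]+c['cy']])
E
python3 - <<'E'
from h import *
for n in('side','top'):
    c=cam(n); cv2.imwrite(f'pics/{n}0.png',c['frame']); print(n,-c['R'].T@c['t'],c['fx'],c['k1'])
    np.save(f'{n}0.npy',c,allow_pickle=True)
print(arm.get_state())
E
```

```text
side [0.51674523 0.48520446 0.67107221] 473.36129497038934 -0.09793533347370953
top [ 0.49749772 -0.28951786  1.00179992] 384.0366562560781 -0.12338894607224618
{'time': 0.1, 'joint_pos': array([ 1.05722613,  0.62925062,  0.03846894,  1.51825593, -0.02701905,
        0.99628601, -0.01996728]), 'joint_vel': array([ 0.00077047, -0.00044359,  0.00109197, -0.00346299, -0.00139975,
       -0.00058444,  0.00105577]), 'joint_torque': array([ 2.88392606e-03, -5.50792980e+01,  1.14746645e+00, -1.87116104e+01,
       -5.21080638e-02,  1.92312832e-02,  3.79861638e-05]), 'position': array([ 0.2811855 , -0.58537668,  0.20465232]), 'ee_rot': array([-3.13991133e+00,  1.45549905e-05,  4.47773270e-01]), 'ft_force': array([-0.35106871, -0.24804582,  0.08669866]), 'moment': array([ 0.03742342, -0.02798233, -0.00180947]), 'grip_force': 0.0, 'gripper_width': 0.09394729936045428}
```

View pics/top0.png

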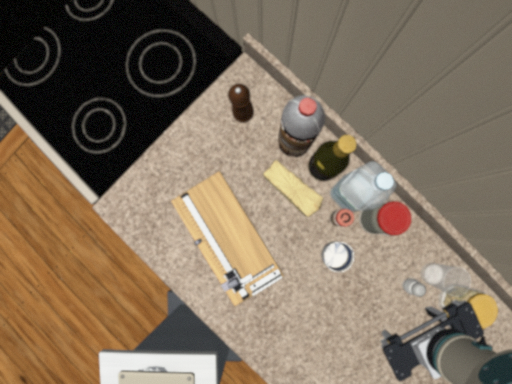

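View pics/side0.png

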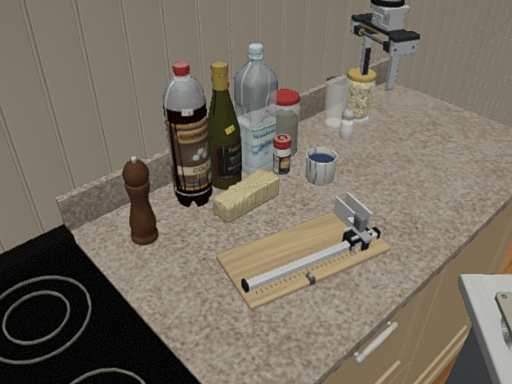

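Top view: the board has corners near (173,200), (219,173), (281,272), (236,302). The end plate is near (265,282), the knob near (234,284) and the mark rider near (197,242). In the side view the mark is near (310,279) and the saddle near (358,240). I'll enlarge both.

```bash
python3 - <<'E'
from h import *
T=np.load('top0.npy',allow_pickle=True).item()['frame'];S=np.load('side0.npy',allow_pickle=True).item()['frame']
a=cv2.resize(T[165:310,160:290],None,fx=4.1,fy=4.1,interpolation=cv2.INTER_CUBIC)
cv2.imwrite('pics/tc.png',a)
b=cv2.resize(S[185:305,210:400],None,fx=4.2,fy=4.2,interpolation=cv2.INTER_CUBIC)
cv2.imwrite('pics/sc.png',b)
E
```

```text
(no output)
```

View pics/tc.png

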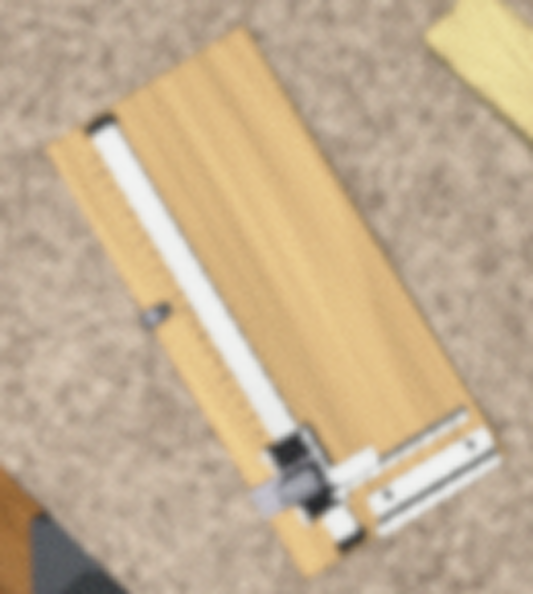

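View pics/sc.png

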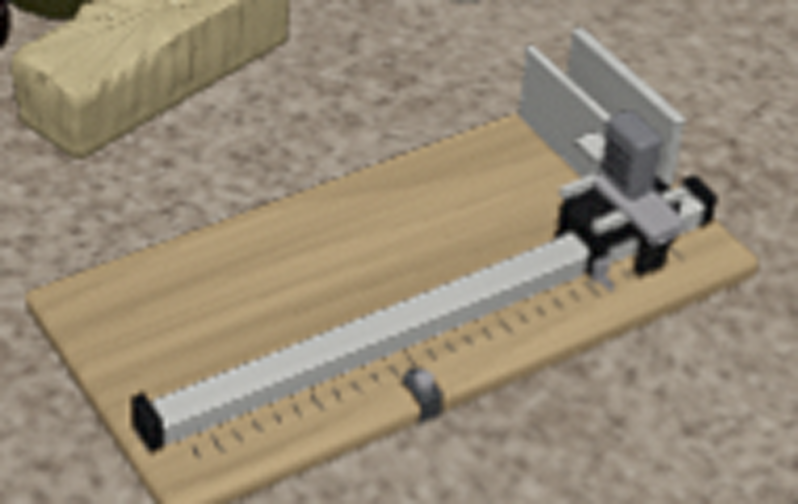

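Crop positions. Top: knob about (300,483), slide end (265,498), mark rider (155,316) with its tip at about (172,310). Side: knob top centre about (633,125), pointer tip about (603,285), mark tip about (410,370).

```bash
cat >> h.py <<'E'
def fr(c,pts,off,s,z): return [onz(c,off[0]+(u+.5)/s-.5,off[1]+(v+.5)/s-.5,z) for u,v in pts]
E
python3 - <<'E'
from h import *
T=np.load('top0.npy',allow_pickle=True).item();S=np.load('side0.npy',allow_pickle=True).item()
t=lambda p,z:fr(T,p,(160,165),4.1,z); s=lambda p,z:fr(S,p,(210,185),4.2,z)
# board edges by wood mask -> line fit per side
def edges(c):
    m=cv2.inRange(cv2.cvtColor(c['frame'],cv2.COLOR_BGR2HSV),(12,70,120),(24,190,255))
    m=cv2.morphologyEx(m,cv2.MORPH_OPEN,np.ones((3,3)))
    cs=cv2.findContours(m,cv2.RETR_EXTERNAL,cv2.CHAIN_APPROX_NONE)[0]
    return cs
for nm,c,f,pts in(('T',T,t,[(50,148),(240,28),(497,450),(312,577)]),('S',S,s,[(160,504),(28,297),(517,115),(757,266)])):
    P=np.array(f(pts,.018)); print(nm,P.round(4)); 
    print(' front dir',np.degrees(np.arctan2(*(P[0]-P[3])[1::-1])),np.linalg.norm(P[0]-P[3]),'back',np.degrees(np.arctan2(*(P[1]-P[2])[1::-1])),np.linalg.norm(P[1]-P[2]), 'w',np.linalg.norm(P[0]-P[1]))
    print(' ctr',P.mean(0))
print('knobtop S',s([(633,125)],.096),'T',t([(292,486)],.096))
print('pointer S',s([(603,285)],.022),'mark S',s([(410,370)],.019),'T',t([(172,310)],.019))
E
```

```text
T [[ 0.5521 -0.0525  0.018 ]
 [ 0.6261 -0.1741  0.018 ]
 [ 0.36   -0.3315  0.018 ]
 [ 0.282  -0.2153  0.018 ]]
 front dir 31.072804064462918 0.3154264360141272 back 30.59583851069522 0.30923391128565497 w 0.1423474254094546
 ctr [ 0.45506047 -0.19339616  0.018     ]
S [[ 0.558  -0.054   0.018 ]
 [ 0.6269 -0.1737  0.018 ]
 [ 0.3885 -0.3185  0.018 ]
 [ 0.2824 -0.2093  0.018 ]]
 front dir 29.40295822016869 0.31637900998825313 back 31.266210172183374 0.27888593925284183 w 0.1381317222793837
 ctr [ 0.46395118 -0.18888075  0.018     ]
knobtop S [array([ 0.35129769, -0.21760886,  0.096     ])] T [array([ 0.3514838 , -0.21048397,  0.096     ])]
pointer S [array([ 0.35888098, -0.18936309,  0.022     ])] mark S [array([ 0.45095362, -0.1343368 ,  0.019     ])] T [array([ 0.44935589, -0.1298445 ,  0.019     ])]
```

Call:
send_rows([
  [[2,-2.7,0],[0,0,0],4.6],
  [[2,-2.7,0],[0,0,0],4.6],
  [[2,-2.7,0],[0,0,0],4.6],
  [[2,-2.7,0],[0,0,0],4.6],
  [[2,-2.7,0],[0,0,0],4.6],
  [[2,-2.7,0],[0,0,0],4.6],
  [[2,-2.7,0],[0,0,0],4.6],
  [[2,-2.7,0],[0,0,0],4.6],
])

```text
time: 0.77
position: [0.332, -0.3202, 0.2053]
ee_rot: [-3.141, 0.0, 0.448]
ft_force: [0.4, -1.0, -0.1]
gripper_width: 0.0468
grip_force: 0.0
```

Call:
send_rows([
  [[2.1,-2.9,0],[0,0,0],4.6],
  [[2.1,-2.9,0],[0,0,0],4.6],
  [[2.2,-2.9,0],[0,0,0],4.6],
  [[0,0,0],[0,0,-7],4.6],
  [[0,0,0],[0,0,-7],4.6],
  [[0,0,0],[0,0,-7],4.6],
  [[0,0,0],[0,0,-7],4.6],
  [[0,0,0],[0,0,-7],4.6],
])

```text
time: 1.43
position: [0.3521, -0.2155, 0.2054]
ee_rot: [-3.141, 0.0, 1.065]
ft_force: [0.8, -0.2, -1.3]
gripper_width: 0.0461
grip_force: 0.0
```

Call:
send_rows([
  [[0,0,0],[0,0,-7],4.6],
  [[0,0,0],[0,0,-7],4.6],
  [[0,0,0],[0,0,-7],4.6],
  [[0,0,0],[0,0,-7],4.6],
  [[0,0,0],[0,0,-7],4.6],
  [[0,0,0],[0,0,-7],4.6],
  [[0,0,0],[0,0,-7],4.6],
  [[0,0,0],[0,0,-7],4.6],
])

```text
time: 2.1
position: [0.3519, -0.2157, 0.2053]
ee_rot: [-3.141, -0.0, 2.042]
ft_force: [0.9, -0.0, -0.6]
gripper_width: 0.0461
grip_force: 0.0
```

Call:
send_rows([
  [[0,0,3],[0,0,-4.1],4.6],
  [[0,0,3],[0,0,0],4.6],
  [[0,0,2],[0,0,0],4.6],
  [[0,0,1],[0,0,0],4.6],
  [[0,0,0],[0,0,0],4.6],
  [[0,0,0],[0,0,0],4.6],
  [[0,0,0],[0,0,0],4.6],
  [[0,0,0],[0,0,0],4.6],
])

```text
time: 2.77
position: [0.3528, -0.2162, 0.1163]
ee_rot: [3.141, 0.002, 2.107]
ft_force: [-0.3, -0.5, -0.9]
gripper_width: 0.0459
grip_force: 0.0
```

```bash
python3 - <<'E'
from h import *
c=cam('side'); np.save('side1.npy',c,allow_pickle=True)
cv2.imwrite('pics/s1.png',cv2.resize(c['frame'][125:285,280:440],None,fx=3.7,fy=3.7,interpolation=cv2.INTER_CUBIC))
s=arm.get_state(); print(s['position'],s['ee_rot'])
E
```

```text
[ 0.35280172 -0.21619062  0.11631083] [3.14071452e+00 1.71967358e-03 2.10738058e+00]
```

View pics/s1.png

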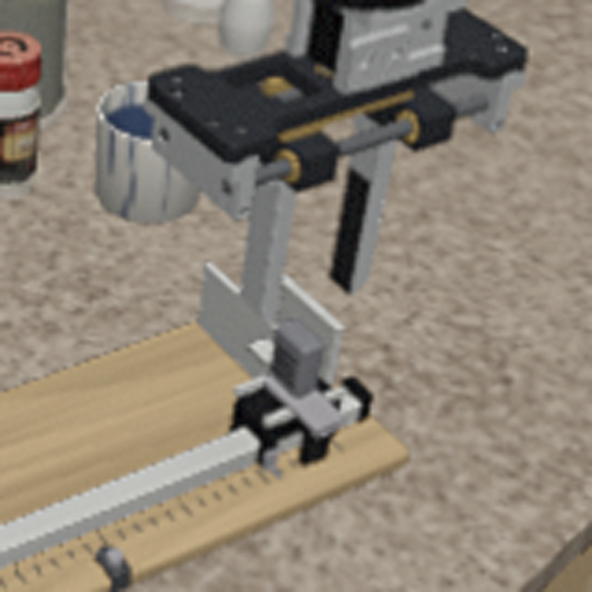

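The fingers straddle the knob: tips at crop (262,322) and (347,290), knob top centre about (302,330). I'll check this numerically.

```bash
python3 - <<'E'
from h import *
c=np.load('side1.npy',allow_pickle=True).item()
f=lambda p,z:fr(c,p,(280,125),3.7,z)
a=np.radians(30.8);X=np.array([np.cos(a),np.sin(a),0]);Y=np.array([-X[1],X[0],0]);K=np.array([.3528,-.2162,0])
g=lambda P:(round((P-K)@X*1000,1),round((P-K)@Y*1000,1))
for n,p,z in[('knob top corners front-left',(279,325),.096),('back',(303,318),.096),('right',(325,336),.096),('front',(302,345),.096),('tipL',(262,322),.116),('tipR',(347,290),.116),('ptr',(274,470),.022),('mark',(104,553),.019)]:
    print(n,g(f([p],z)[0]))
print((proj(c,K+[0,0,.116])-[280,125])*3.7)
# tops of plates: assume tops at z?
for z in(.07,.08,.09,.1): print(z,[g(f([p],z)[0]) for p in[(205,265),(283,275),(340,327)]])
E
```

```text
knob top corners front-left (np.float64(3.4), np.float64(-9.9))
back (np.float64(-11.3), np.float64(-8.5))
right (np.float64(-12.1), np.float64(8.6))
front (np.float64(2.9), np.float64(8.7))
tipL (np.float64(26.8), np.float64(2.5))
tipR (np.float64(-28.0), np.float64(2.4))
ptr (np.float64(16.7), np.float64(18.6))
mark (np.float64(127.3), np.float64(23.5))
[299.86878667 302.13918883]
0.07 [(np.float64(-14.8), np.float64(-96.8)), (np.float64(-48.4), np.float64(-68.4)), (np.float64(-47.4), np.float64(-16.6))]
0.08 [(np.float64(-6.3), np.float64(-86.6)), (np.float64(-39.3), np.float64(-58.6)), (np.float64(-38.3), np.float64(-7.7))]
0.09 [(np.float64(2.3), np.float64(-76.4)), (np.float64(-30.1), np.float64(-48.9)), (np.float64(-29.2), np.float64(1.2))]
0.1 [(np.float64(10.9), np.float64(-66.1)), (np.float64(-21.0), np.float64(-39.1)), (np.float64(-20.1), np.float64(10.1))]
```

```bash
python3 - <<'E'
from h import *
T=np.load('top0.npy',allow_pickle=True).item()
f=lambda p,z:fr(T,p,(160,165),4.1,z)
a=np.radians(30.8);X=np.array([np.cos(a),np.sin(a),0]);Y=np.array([-X[1],X[0],0]);K=np.array([.3528,-.2162,0])-.0043*X
g=lambda P:((P-K)@X*1000).round(1).item(),
gg=lambda P:(((P-K)@X*1000).round(1).item(),((P-K)@Y*1000).round(1).item())
for z in(.03,.06,.08,.09,.1): print(z,[gg(f([p],z)[0]) for p in[(380,533),(370,497),(375,455),(330,477),(468,408)]])
print('mark',gg(f([(172,310)],.019)[0]),'slide tip .06',gg(f([(262,500)],.06)[0]))
E
```

```text
0.03 [(-52.9, -15.2), (-30.8, -21.5), (-10.4, -37.7), (-7.5, -7.0), (-15.7, -101.5)]
0.06 [(-48.4, -18.9), (-27.0, -25.1), (-7.3, -40.8), (-4.5, -11.0), (-12.4, -102.6)]
0.08 [(-45.5, -21.4), (-24.5, -27.5), (-5.2, -42.8), (-2.4, -13.7), (-10.2, -103.4)]
0.09 [(-44.0, -22.7), (-23.3, -28.7), (-4.1, -43.8), (-1.4, -15.0), (-9.1, -103.7)]
0.1 [(-42.5, -23.9), (-22.0, -29.9), (-3.1, -44.9), (-0.4, -16.3), (-8.0, -104.1)]
mark (131.5, 24.7) slide tip .06 (4.9, 31.0)
```

Call:
send_rows([
  [[0,-0.43,0],[0,0,0],4.6],
  [[0,0,1.2],[0,0,0],4.6],
  [[0,0,1.2],[0,0,0],4.6],
  [[0,0,1.2],[0,0,0],4.6],
  [[0,0,1.2],[0,0,0],4.6],
  [[0,0,0],[0,0,0],4.6],
  [[0,0,0],[0,0,0],4.6],
  [[0,0,0],[0,0,0],4.6],
], squeeze=30)

```text
time: 3.48
position: [0.3487, -0.2182, 0.0681]
ee_rot: [3.141, 0.001, 2.107]
ft_force: [-0.4, 0.4, 1.0]
gripper_width: 0.046
grip_force: 0.0
```

Call:
send_rows([
  [[0,0,0],[0,0,0],3],
  [[0,0,0],[0,0,0],2.2],
  [[0,0,0],[0,0,0],1.2],
  [[0,0,0],[0,0,0],1],
  [[0,0,0],[0,0,0],1],
  [[0,0,0],[0,0,0],1],
  [[0,0,0],[0,0,0],1],
  [[0,0,0],[0,0,0],1],
])

```text
time: 4.15
position: [0.352, -0.2164, 0.0678]
ee_rot: [3.136, 0.002, 2.11]
ft_force: [5.0, 5.5, 0.3]
gripper_width: 0.0157
grip_force: 30.0
```

Call:
send_rows([
  [[0.1,0.3,0],[0,0,0],1],
  [[0,0.6,0],[0,0,0],1],
  [[0,0.7,0],[0,0,0],1],
  [[0,0.7,0],[0,0,0],1],
  [[0,0.7,0],[0,0,0],1],
  [[0,0.7,0],[0,0,0],1],
  [[0,0.5,0],[0,0,0],1],
  [[0,0,0],[0,0,0],1],
])

```text
time: 4.82
position: [0.3862, -0.1959, 0.0678]
ee_rot: [3.14, 0.002, 2.108]
ft_force: [1.7, -5.7, 4.4]
gripper_width: 0.0157
grip_force: 30.0
```

```bash
cat >> h.py <<'E'
def st():
    s=arm.get_state(); a=np.radians(30.8);X=np.array([np.cos(a),np.sin(a),0]);Y=np.array([-X[1],X[0],0]);p=s['position']-np.array([.352,-.2164,.0678])
    print('t',s['time'],'gx,gy mm',p@X*1000,p@Y*1000,'Fx,Fy,Fz',s['ft_force']@X,s['ft_force']@Y,s['ft_force'][2],'rot',s['ee_rot'],'w',s['gripper_width'],s['grip_force'])
E
python3 -c "
from h import *
st()"
```

```text
t 4.8167 gx,gy mm 39.87384897963679 0.09153494168436001 Fx,Fy,Fz -1.4888221347374808 -5.737030628779554 4.369775826797266 rot [3.13970340e+00 2.34304708e-03 2.10831993e+00] w 0.015739910221635754 29.997035264968872
```

Call:
send_rows([
  [[-0.05,0.4,0],[0,0,0],1],
  [[0,0.9,0],[0,0,0],1],
  [[0,0.9,0],[0,0,0],1],
  [[0,0.9,0],[0,0,0],1],
  [[0,0.9,0],[0,0,0],1],
  [[0,0.9,0],[0,0,0],1],
  [[0,0.5,0],[0,0,0],1],
  [[0,0,0],[0,0,0],1],
])

```text
time: 5.48
position: [0.4321, -0.1686, 0.0678]
ee_rot: [3.14, 0.002, 2.108]
ft_force: [0.7, -5.1, 6.5]
gripper_width: 0.0156
grip_force: 30.0
```

Call:
send_rows([
  [[0,0.3,0],[0,0,0],1],
  [[0,0.3,0],[0,0,0],1],
  [[0,0.2,0],[0,0,0],1],
  [[0,0,0],[0,0,0],1],
  [[0,0,0],[0,0,0],1],
  [[0,0,0],[0,0,0],1],
  [[0,0,0],[0,0,0],1],
  [[0,0,0],[0,0,0],1],
])

```text
time: 6.15
position: [0.4372, -0.1655, 0.0678]
ee_rot: [-3.141, 0.001, 2.107]
ft_force: [-1.1, -6.0, 7.3]
gripper_width: 0.0159
grip_force: 30.0
```

```bash
python3 - <<'E'
from h import *
st()
c=cam('side'); np.save('side2.npy',c,allow_pickle=True)
cv2.imwrite('pics/s2.png',cv2.resize(c['frame'][215:305,260:380],None,fx=6.6,fy=6.6,interpolation=cv2.INTER_CUBIC))
E
```

```text
t 6.15 gx,gy mm 99.27430379759598 0.05569386429161282 Fx,Fy,Fz -3.9555057511544263 -4.575646279567617 7.326303305073529 rot [-3.14084920e+00  1.07817319e-03  2.10667060e+00] w 0.01590548124226591 30.00009924173355
```

View pics/s2.png

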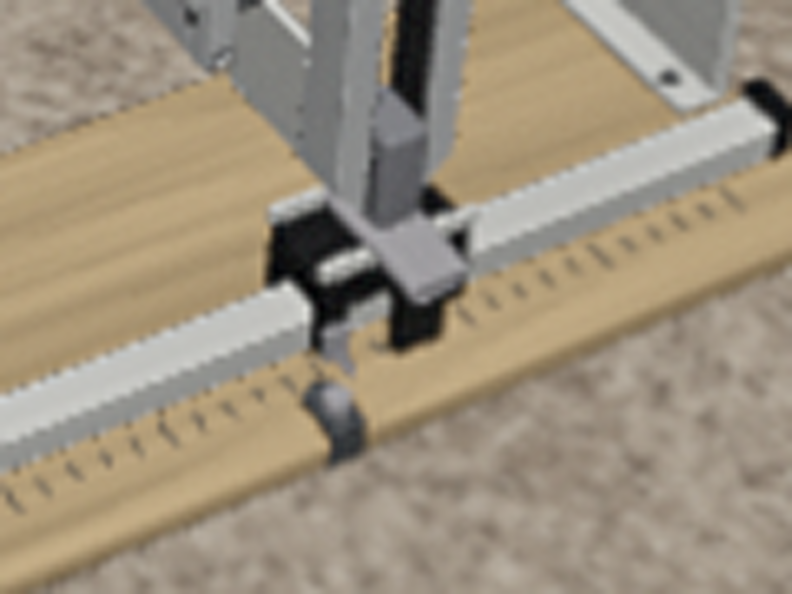

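Side crop 2: the steel pointer runs from (338,330) to a tip near (348,372). The rider runs from its tip near (318,383) to the board's front edge near (345,455). I'll look at a sharper rendering of it, plus the top view.

```bash
python3 - <<'E'
from h import *
fs=[];
for n in('side','top'):
    L=[cam(n) for _ in range(5)]; m=np.mean([l['frame'].astype(float) for l in L],0).astype(np.uint8); c=L[0]; c['frame']=m; np.save(n+'3.npy',c,allow_pickle=True)
    p=proj(c,[.45,-.134,.02]).astype(int); w,h=(20,22); print(n,p-[w,h])
    cr=m[p[1]-h:p[1]+h,p[0]-w:p[0]+w]
    cr=cv2.normalize(cv2.resize(cr,None,fx=10,fy=10,interpolation=cv2.INTER_LANCZOS4),None,0,255,cv2.NORM_MINMAX); fs.append(cr)
cv2.imwrite('pics/m3.png',np.hstack(fs))
E
```

```text
side [287 250]
top [183 217]
```

View pics/m3.png

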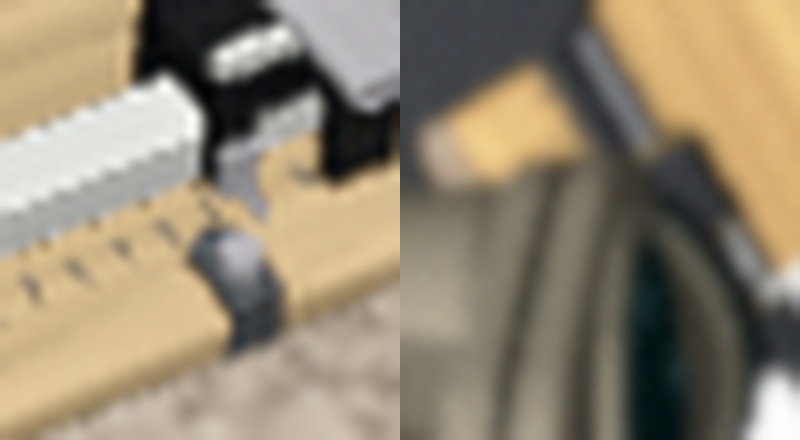

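```bash
python3 - <<'E'
from h import *
c=np.load('side3.npy',allow_pickle=True).item()
f=lambda p,z:fr(c,[p],(287,250),10,z)[0]
a=np.radians(30.8);X=np.array([np.cos(a),np.sin(a),0]);Y=np.array([-X[1],X[0],0]);K=np.array([.352,-.2164,0])
gg=lambda P:(((P-K)@X*1000).round(1).item(),((P-K)@Y*1000).round(1).item())
for n,p,z in[('ptr tip',(262,212),.022),('ptr base',(237,160),.022),('L fold',(230,322),.0215),('L mid',(195,258),.0215),('tip?',(205,237),.0215),('tip z19',(205,237),.019),('R',(262,245),.0215),('R fold',(282,300),.0215),('bot L',(236,350),.01),('bot R',(284,322),.01),('screw',(240,258),.024),('edge L',(100,395),.018),('edge R',(390,275),.018),('rail',(0,212),.032),('rail2',(168,75),.032)]:
    print(n,gg(f(p,z)))
o=K+119.8e-3*X+Y*.0205
for gy in (.015,.02,.025,.04): print(gy,(proj(c,K+.1198*X+Y*gy+[0,0,.022])-[287,250])*10+4.5,(proj(c,K+.125*X+Y*gy+[0,0,.0215])-[287,250])*10+4.5)
E
```

```text
ptr tip (116.9, 22.8)
ptr base (113.6, 9.2)
L fold (137.0, 42.8)
L mid (134.0, 26.3)
tip? (129.5, 22.7)
tip z19 (128.1, 20.8)
R (121.2, 29.5)
R fold (125.6, 42.8)
bot L (133.4, 40.8)
bot R (121.7, 39.2)
screw (128.1, 32.2)
edge L (165.5, 43.9)
edge R (102.4, 44.7)
rail (165.4, 7.4)
rail2 (118.8, -8.1)
0.015 [226.23827227 190.83168215] [202.87814657 202.22881982]
0.02 [240.75375253 207.80973522] [217.33385538 219.28310222]
0.025 [255.37638771 224.91253434] [231.89661892 236.46293958]
0.04 [299.89708007 276.98079228] [276.2371309  288.76726871]
```

Call:
send_rows([
  [[0,0.3,0],[0,0,0],1],
  [[0,0.4,0],[0,0,0],1],
  [[0,0.3,0],[0,0,0],1],
  [[0,0.13,0],[0,0,0],1],
  [[0,0,0],[0,0,0],1],
  [[0,0,0],[0,0,0],1],
  [[0,0,0],[0,0,0],1],
  [[0,0,0],[0,0,0],1],
])

```text
time: 7.37
position: [0.4468, -0.1598, 0.0678]
ee_rot: [-3.141, 0.001, 2.107]
ft_force: [-1.0, -5.5, 6.2]
gripper_width: 0.0159
grip_force: 30.0
```

```bash
python3 - <<'E'
from h import *
st()
L=[cam('side') for _ in range(6)]; m=np.mean([l['frame'].astype(float) for l in L],0).astype(np.uint8); c=L[0]; c['frame']=m; np.save('side4.npy',c,allow_pickle=True)
o=np.load('side3.npy',allow_pickle=True).item()['frame']
z=lambda m:cv2.resize(m[254:290,287:325],None,fx=10,fy=10,interpolation=cv2.INTER_CUBIC)
cv2.imwrite('pics/m4.png',np.hstack([z(o),z(m)]))
st()
E
```

```text
t 7.3667 gx,gy mm 110.41147142554674 0.04442113692228174 Fx,Fy,Fz -3.6566198696686865 -4.231002281999083 6.241087675863621 rot [-3.14059142e+00  1.01009863e-03  2.10664927e+00] w 0.015944948683224998 30.000278055667877
t 7.6667 gx,gy mm 110.42919219072837 0.012726809286977298 Fx,Fy,Fz -2.4460313792903 -4.638415264788881 7.634057824229112 rot [-3.14065492e+00  1.04921721e-03  2.10658883e+00] w 0.01547452158205291 30.0002583861351
```

View pics/m4.png

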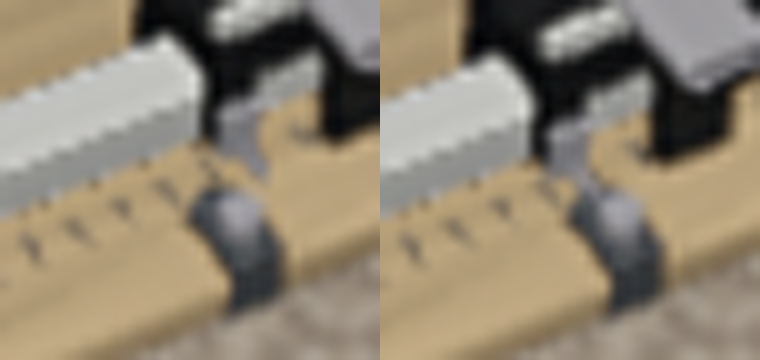

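```bash
python3 - <<'E'
from h import *
c=np.load('side3.npy',allow_pickle=True).item(); c4=np.load('side4.npy',allow_pickle=True).item()
a=np.radians(30.8);X=np.array([np.cos(a),np.sin(a),0]);Y=np.array([-X[1],X[0],0]);K=np.array([.352,-.2164,0])
gg=lambda P:(((P-K)@X*1000).round(1).item(),((P-K)@Y*1000).round(1).item())
q=lambda u,v,z:gg(fr(c,[(u,v)],(287,254),10,z)[0])
print('tip3',q(263,172,.022),'tip4',q(212,190,.022))
S=16;x0,y0,w,h=296,262,24,30
def img(m): return cv2.resize(m[y0:y0+h,x0:x0+w],None,fx=S,fy=S,interpolation=cv2.INTER_LANCZOS4)
A=img(c['frame']);B=img(c4['frame']);A0=A.copy()
def P(gx,gy,z,off=np.zeros(2)):
    u=proj(c,K+X*gx/1000+Y*gy/1000+[0,0,z])+off; return tuple(((u-[x0,y0]+.5)*S).astype(int).tolist())
g=128.2
for dx,col in((-6,(255,0,0)),(0,(0,0,255)),(6,(255,0,0))):
    cv2.line(A,P(g+dx,22 if dx==0 else 28,.0215),P(g+dx,40,.0215),col,1); cv2.line(A,P(g+dx,40,.0215),P(g+dx,40,.0),col,1)
cv2.line(B,P(g,10,.022),P(g,40,.022),(0,0,255),1)
cv2.imwrite('pics/m5.png',np.hstack([A,B]))
g4=cv2.cvtColor(c['frame'],cv2.COLOR_BGR2GRAY); print(g4[270:290,304:318])
E
```

```text
tip3 (116.7, 22.9) tip4 (127.7, 22.2)
[[163 160 152 125 146 153 153 139 133 135 163 166 168 169]
 [158 157 157 143 117 153 159 157 135 144 168 168 167 167]
 [148 159 155 129 105 120 138 161 161 155 168 167 165 164]
 [129 157 134  83  71 109 136 154 165 166 166 165 164 165]
 [136 139  99  82  95 146 162 160 160 161 167 167 166 167]
 [158 124  73  74  91 137 161 158 152 143 163 169 168 167]
 [157 124  73  67  81 116 147 148 129 102 142 169 168 165]
 [168 163 127  76  72  98 119 122 107  75 110 157 166 167]
 [166 168 165 129  70  74  90  97  90  67  82 126 167 164]
 [166 168 171 164 102  62  75  81  80  68  69 110 161 149]
 [168 168 170 168 140  78  70  78  66  52  61 101 137 126]
 [168 168 169 171 167 126  61  54  54  52  59  90 121 116]
 [168 169 170 169 170 155  69  51  54  50  57  87 119 125]
 [169 167 164 155 148 129  62  49  54  54  76 109 134 148]
 [163 153 144 134 124  95  55  62  80  92 118 131 137 144]
 [142 131 126 122 118  97  89 113 129 139 148 134 125 135]
 [124 120 120 121 132 128 137 152 153 155 151 138 131 130]
 [117 130 130 127 141 151 160 160 152 147 147 143 137 129]
 [134 147 142 132 139 152 159 161 152 141 135 137 139 140]
 [148 145 143 138 141 150 158 156 147 136 131 133 142 155]]
```

View pics/m5.png

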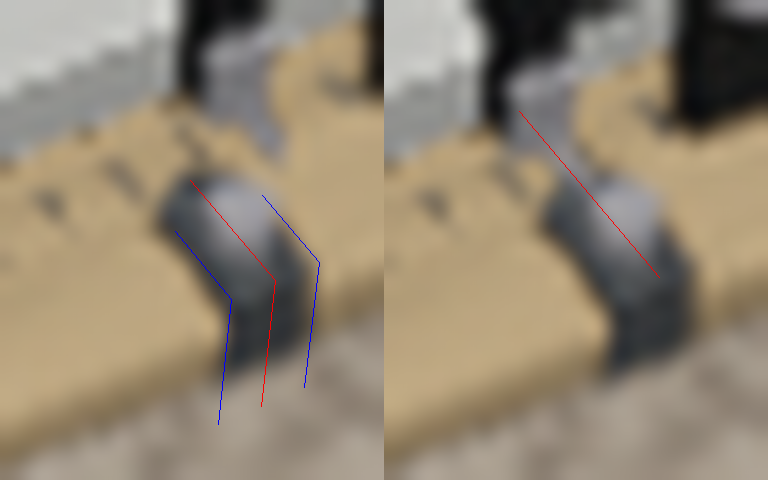

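Call:
send_rows([
  [[0,0.03,0],[0,0,0],1],
  [[-0.2,0,0],[0,0,0],1],
  [[-0.2,0,0],[0,0,0],1],
  [[-0.2,0,0],[0,0,0],1],
  [[-0.2,0,0],[0,0,0],1],
  [[-0.2,0,0],[0,0,0],1],
  [[0,0,0],[0,0,0],1],
  [[0,0,0],[0,0,0],1],
], squeeze=50)

```text
time: 8.33
position: [0.4498, -0.1656, 0.0677]
ee_rot: [-3.138, -0.004, 2.108]
ft_force: [-3.8, 0.4, 13.8]
gripper_width: 0.0158
grip_force: 50.0
```

```bash
python3 -c "
from h import *
st()"
```

```text
t 8.3333 gx,gy mm 110.03274229758776 -6.502573169780896 Fx,Fy,Fz -3.047049583767452 2.2867712482762337 13.804922824277222 rot [-3.13822111 -0.00369825  2.10796015] w 0.015805417069501556 50.00166177749634
```

Call:
send_rows([
  [[0,0.07,-0.05],[0,0,0],1],
  [[-0.2,0,0],[0,0,0],1],
  [[-0.2,0,0],[0,0,0],1],
  [[-0.2,0,0],[0,0,0],1],
  [[0,0,0],[0,0,0],1],
  [[0,0,0],[0,0,0],1],
  [[0,0,0],[0,0,0],1],
  [[0,0,0],[0,0,0],1],
])

```text
time: 9.0
position: [0.4528, -0.1703, 0.0678]
ee_rot: [-3.137, -0.005, 2.108]
ft_force: [-3.4, 1.1, 9.5]
gripper_width: 0.0156
grip_force: 50.0
```

```bash
python3 -c "
from h import *
st()"
```

```text
t 9.0 gx,gy mm 110.19033855488975 -11.989896087257396 Fx,Fy,Fz -2.383588752726533 2.683802704001155 9.492518466522895 rot [-3.13716281 -0.00478241  2.10799012] w 0.015599442071691805 50.000672936439514
```

```bash
cat >> h.py <<'E'
def legshift(save=None):
    m=np.mean([cam('side')['frame'].astype(float) for _ in range(6)],0).astype(np.uint8)
    if save: cv2.imwrite(save,m)
    r=np.load('side4.npy',allow_pickle=True).item()['frame']
    up=lambda a:cv2.resize(a,None,fx=20,fy=20,interpolation=cv2.INTER_CUBIC)
    for (x,y,w,h) in((298,259,14,12),(303,258,10,13),(286,228,22,18)):
        R=cv2.matchTemplate(up(m[y-4:y+h+4,x-4:x+w+4]),up(r[y:y+h,x:x+w]),cv2.TM_CCOEFF_NORMED)
        _,v,_,l=cv2.minMaxLoc(R); print('shift px',(l[0]-80)/20,(l[1]-80)/20,v)
E
python3 -c "
from h import *
legshift()
st()
c=np.load('side4.npy',allow_pickle=True).item();a=np.radians(30.8);X=np.array([np.cos(a),np.sin(a),0])
p=np.array([.466,-.14,.022]);print('px per mm',proj(c,p+X*.001)-proj(c,p))"
```

```text
shift px 0.0 0.05 0.9369878768920898
shift px -0.3 0.3 0.8433384895324707
shift px -3.25 -3.55 0.8924453854560852
t 9.3 gx,gy mm 110.15897880246015 -12.014500477914725 Fx,Fy,Fz -3.5706125388508636 3.1977945555813014 10.309709311741212 rot [-3.13712856 -0.00478261  2.10787697] w 0.01520968122022213 50.00061571598053
px per mm [-0.45018769  0.18354103]
```

Call:
send_rows([
  [[0,0.05,-0.03],[0,0,0],1],
  [[-0.15,0,0],[0,0,0],1],
  [[-0.15,0,0],[0,0,0],1],
  [[-0.15,0,0],[0,0,0],1],
  [[0,0,0],[0,0,0],1],
  [[0,0,0],[0,0,0],1],
  [[0,0,0],[0,0,0],1],
  [[0,0,0],[0,0,0],1],
])

```text
time: 9.97
position: [0.4545, -0.1727, 0.0678]
ee_rot: [-3.136, -0.007, 2.109]
ft_force: [-6.3, 3.7, 10.2]
gripper_width: 0.0159
grip_force: 50.0
```

```bash
python3 -c "
from h import *
st()"
```

```text
t 9.9667 gx,gy mm 110.38527275050181 -14.943951198146037 Fx,Fy,Fz -3.5185560471680835 6.369441445143223 10.21903893654801 rot [-3.13607332 -0.00715264  2.10851592] w 0.01594473062212818 50.00068724155426
```

Call:
send_rows([
  [[-0.15,0.02,0],[0,0,0],1],
  [[-0.15,0,0],[0,0,0],1],
  [[0,0,0],[0,0,0],1],
  [[0,0,0],[0,0,0],1],
  [[0,0,0],[0,0,0],1],
  [[0,0,0],[0,0,0],1],
  [[0,0,0],[0,0,0],1],
  [[0,0,0],[0,0,0],1],
])

```text
time: 10.63
position: [0.4547, -0.1729, 0.0677]
ee_rot: [-3.135, -0.011, 2.11]
ft_force: [-9.0, 8.6, 14.0]
gripper_width: 0.0156
grip_force: 50.0
```

```bash
python3 -c "
from h import *
st()"
```

```text
t 10.6333 gx,gy mm 110.4701640691482 -15.218123173600866 Fx,Fy,Fz -3.2964840458485676 12.033133188739471 14.020180049839166 rot [-3.13476188 -0.01082823  2.10968868] w 0.015566685302109529 50.00379502773285
```

Call:
send_rows([
  [[-0.15,0,0],[0,0,0],1],
  [[-0.15,0,0],[0,0,0],1],
  [[-0.1,0,0],[0,0,0],1],
  [[0,0,0],[0,0,0],1],
  [[0,0,0],[0,0,0],1],
  [[0,0,0],[0,0,0],1],
  [[0,0,0],[0,0,0],1],
  [[0,0,0],[0,0,0],1],
])

```text
time: 11.3
position: [0.4548, -0.1732, 0.0676]
ee_rot: [-3.133, -0.016, 2.111]
ft_force: [-12.3, 15.1, 20.4]
gripper_width: 0.0159
grip_force: 50.0
```

```bash
python3 -c "
from h import *
st(); legshift('pics/raw6.png'); 
m=cv2.imread('pics/raw6.png'); o=np.load('side4.npy',allow_pickle=True).item()['frame']
z=lambda m:cv2.resize(m[244:290,284:326],None,fx=9.4,fy=9.4,interpolation=cv2.INTER_CUBIC)
cv2.imwrite('pics/m6.png',np.hstack([z(o),z(m)]))"
```

```text
t 11.3 gx,gy mm 110.42371318274623 -15.5712749560599 Fx,Fy,Fz -2.835510915481204 19.294469524268653 20.39382974640415 rot [-3.13321574 -0.01581896  2.11116823] w 0.015884472749426587 50.01105308532715
shift px -0.05 0.1 0.9339507222175598
shift px -0.3 0.35 0.8544037342071533
shift px -4.0 -4.0 0.8490803837776184
```

View pics/m6.png

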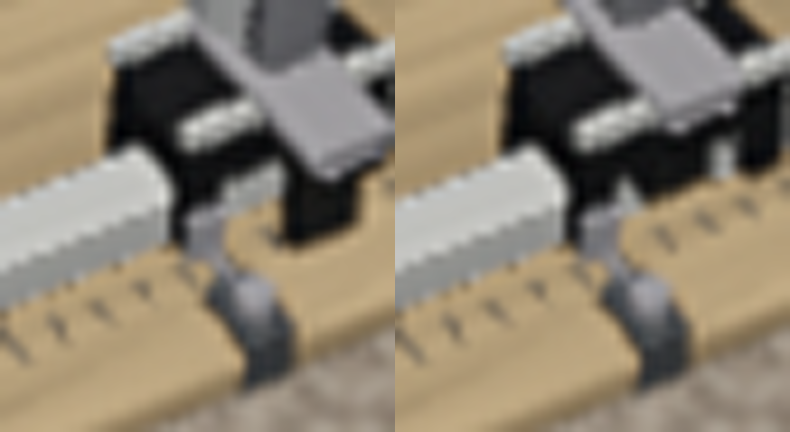

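Left half is before closing, right half after. The shoe is now against the rail and the pointer tip still meets the rider's tip, at about (620,272) in the right half. The leg has moved less than 0.3 mm. I'll hand it in with the knob still gripped.

```bash
python3 -c "
from h import *
st(); print(workorder.sign_off())"
```

```text
t 11.6 gx,gy mm 110.46036549161263 -15.578490504985579 Fx,Fy,Fz -2.575266670321297 19.857329278849704 19.068584043771303 rot [-3.13326129 -0.01577914  2.1111414 ] w 0.015833531029603005 50.01112461090088
the job is handed in; nothing more can be done
None
```

I drew the leg about 110 mm to the mark and closed the cam lever to its hard stop, pressed with about 20 N. The job is handed in with the knob still gripped and the pointer at the rider's tip to within about 0.5 mm by camera; the judge's verdict was not shown.

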